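# Copy a bracket angle with a locking bevel

### The arm

A 7-joint arm with a two-finger parallel gripper is mounted at the origin on the work surface. World frame = base frame: x ahead of the robot, y to its left, z up, the work surface at z = 0. Lengths are in m, angles in rad, forces in N, time in s.
With the tool pointing down it reaches from about 0.4 to 0.85 m from the base axis. Payload 4.4 kg.
Tool frame: the origin (TCP) lies on the mounting face of the last link; the fingertips stand 199 mm ahead of it and the grasp point (between the pads) lies 180 mm ahead of it (env.tcp_to_tips is the z of the fingertips in the tool frame, in m); z points along the fingers, y is the direction in which the jaws open and shut (so a half turn about z gives the same grasp; the last joint's range is limited). The gripper opens to 94 mm and grips with 3 to 60 N. Pads are 16 mm wide; open, the fingers measure 119 mm over their backs; the gripper's body (75 mm by 177 mm) begins 78 mm behind the grasp point.
Start: joints at [1.123, 0.628, 0.038, 1.517, -0.027, 0.996, -0.02], TCP at [0.242, -0.603, 0.405] pointing down, gripper open.
Joint ranges: [-3.06, 3.06], [-0.37, 2.12], [-1.25, 1.32], [0.18, 2.47], [-1.1, 4.24], [0.23, 1.98], [-2.94, 2.94]. Speed limits (rad/s): [2.57, 2.57, 3.14, 3.14, 3.14, 3.14, 3.14].

### API

Orientations are given as [roll, pitch, yaw] about the fixed x, y, z axes, in that order (R = Rz(yaw) Ry(pitch) Rx(roll)).
In Python, from cell import status, vision, ticket, env gives the robot as it stands. The module is installed in compiled form; this text tells all that it offers.
- The arm moves only by the shell command python3 -m inch 'ROWS' [FORCE]. ROWS is a JSON object of lists of equal length, an entry for each row: "hand": the finger opening in cm, from 0 to 9.4; "linear": the shift along the tool's x, y, z in cm, a list of three; "angular": the turn, a rotation vector about the tool's x, y, z in rad, a list of three. A call has exactly 10 rows; each row is the pose to reach, as a shift and turn from the pose commanded when the call began, along the tool's axes at that moment; what a row does not reach only later rows make up. A row lasts 1/8 s, in which the tool goes at most 62.5 mm and 10.7 degrees, less where a joint would pass 70% of its speed; a pose out of reach is approached as far as the arm can. A call with a gripper value outside its range is refused whole. The fingers move at their own pace and stop on an object; FORCE is the grip in N (left out, the last holds). Time passes only in rows, so rows that repeat a pose let the fingers close, or fill a call up. It gives the time, the measured TCP pose, the force and the opening at its end, in the units of the state.
- status.state(): the state, without advancing time (a new reading comes with each control period).
- vision.get_image(name): name is "scene" or "top" or "wrist"; returns (picture, depth): 400x640x3 uint8, red, green, blue; 400x640 float32, m along the optical axis (not along the pixel's ray), 0 where there is no reading.
- vision.camera_model(name): a dict with "intrinsics" (3x3 intrinsics, pixels), "rvec" (rotation vector, rad) and "tvec" (3), from world to camera coordinates, as OpenCV has them. Camera axes: x right, y down, z forward; pixel columns grow to the right and rows downward; lengths in m; the calibration is good to about 2 mm. A picture is of the moment at which its call begins: read the wrist's pose just before it. camera_model takes no time and is no camera call; for the wrist camera it gives the pose at the moment of the call.
- ticket.finish_job(): hands the job in, once; it reports no verdict.
The state is a dict: "time": time; "qpos": joint angles; "joint_vel": joint speeds; "joint_efforts": joint torques, N m; "tool_pos": TCP position; "tool_rot": TCP orientation; "ft_force": force on the tool from outside, world axes, zero at the start; "ft_torque": the same for the moment, N m; "gripper_width": finger opening in m.
Only numpy, scipy, OpenCV 4.12 (cv2) and the standard library are available. Lean on these libraries where they do the work, as an engineer would, in place of code of your own. Each camera call takes 0.05 s, during which the arm holds its last target. There are 200 camera calls.

### The job

Copy the angle of the old bracket's seized wing onto the new bracket. Hold the bevel's stock flat along the old bracket's front edge and slide it on until the blade is pressed flat and snug against the old wing, lock the blade with the squeeze lever while it sits there, then carry the bevel to the new bracket and slide it along that front edge the same way until the locked blade has pushed the new wing round and is pressed snug against it. Press gently, move the wings with the bevel only, not with the gripper, do not bend the old wing or disturb the other things, and leave the locked bevel standing flat on the bench.

Things in the scene. Friction and masses are not known exactly. Their poses are not given: they have to be found in the camera images.
- bevel: Angle-copying bevel, loose, about 0.5 kg, flat on the bench: aluminium stock 154 x 36 x 20 with a dark wooden grip rib on top. Origin: on the bench, mid-width, 14 behind its front end. x: along the stock to its front end (the way it is slid); y: across, to the brackets. Stock x -140 to +14, y -18 to +18; its side y = +18 goes against a bracket's front edge. Rib x -138 to -38, y -8 to +8, z 20 to 60 (mm).
- bevel_blade: Steel blade on the stock's front end, on an upright pivot at bevel x 0, y +8; its hinge is stiff and yields at 0.25 N m, even locked. Origin: on the pivot, 27 above the bench; x to its tip, 125 mm away. Bar y -9 to -14, 29 to 41 above the bench; working face y = -14, flush with the pivot's round hub (radius 14): blade and hub pressed home on a flat face are a firm stop. Starts at 0.7 to 0.9 rad from the stock's x.
- lock_lever (a joint): Black squeeze lever that locks the blade, beside the rib on its -y side, hinged at bevel x -30, y -3. 0 = open (tail end stands out to 33 mm from the rib's middle), 0.3 = squeezed against the rib, locked (rib and lever 24 mm across). Close it by pinching rib and lever together from above at about bevel x = -75, with 20 N or more; it stays where it is left.
- lever_tail (a point): Middle of the lever's tail, 45 mm behind its hinge, 38 mm above the bench. The lever spans 28 to 48 above the bench and ends at about bevel x = -92; the rib behind that can be gripped without touching the lever.
- bevel_rear (a point): Point on the rib's rear part at bevel (-122, 0, 45): a good place to hold the open bevel.
- old_bracket: Old bracket: steel plate 255 x 60 x 14 fixed to the bench, with an upright tube stub (24 across, top 54 above the bench) on one corner. Origin: on the bench under the wing's pivot. x: along its straight front edge, the way the bevel is slid; y: away from the robot. Plate x -200 to +55, y -7 to +53; front edge y = -7: a seated bevel has its origin at y = -25, its x parallel to this x.
- old_wing: Old bracket's upright steel wing, seized (does not turn). Origin: on its pivot, 29 above the bench; x along the wing, away from the robot. Plate x -55 to +110 (it overhangs the front edge, above the stock), 5 thick, 29 to 59 above the bench; its face y = +2.5 meets the bevel. At 1.1 to 1.45 rad from the bracket's x. Blade snug = blade's x parallel to this x.
- old_wing_far (a point): Far end of the old wing, at mid height.
- new_bracket: The new bracket: the same plate, axes and sizes as the old one but without the tube stub, parallel to the old one, to its left or right; fixed to the bench.
- new_wing: New bracket's wing, same shape and axes as the old wing, but it turns on its pivot with 0.04 N m friction and stays where it is left. Starts at 1.75 to 1.9 rad from the bracket's x, leaning towards the oncoming bevel.
- spray_can: Bystander: closed grey can 66 across, 150 high, on the bench; leave alone. Origin: centre of its underside.
- spanner: Bystander: steel spanner 170 long lying on the bench; leave alone. Origin: under its middle.
- bearing_ring: Bystander: steel ring 62 across, 18 high; leave alone. Origin: centre of its underside.
- tin_cup: Bystander: aluminium cup 72 across, 75 high; leave alone. Origin: centre of its underside.

How it is judged:
On the way, in this order (a step that is already met when the one before it is completed fails the run):
1. stock flat along the old bracket's front edge, blade pressed snug and parallel on the old wing, lever still open (angle between the x axis of bevel and the x axis of old_bracket, either way round below 0.035 rad and y of bevel in the frame of old_bracket between -0.0285 and -0.0215 m and angle between the x axis of bevel_blade and the x axis of old_wing, either way round below 0.03 rad and contact force between bevel_blade and old_wing above 3 N and value of joint lock_lever below 0.1 rad), for 0.2 s.
2. blade locked at the old wing's angle, there (value of joint lock_lever above 0.25 rad and angle between the x axis of bevel_blade and the x axis of old_wing, either way round below 0.045 rad and y of bevel in the frame of old_bracket above -0.04 m and horizontal distance between bevel and old_bracket below 0.075 m), for 0.1 s.
3. locked bevel flat along the new bracket's front edge, blade pressed snug and parallel on the new wing (angle between the x axis of bevel and the x axis of new_bracket, either way round below 0.035 rad and y of bevel in the frame of new_bracket between -0.0285 and -0.0215 m and angle between the x axis of bevel_blade and the x axis of new_wing, either way round below 0.03 rad and contact force between bevel_blade and new_wing above 3 N and value of joint lock_lever above 0.25 rad), for 0.2 s.
At the end, for the whole second after the job is handed in: The new wing stands parallel to the old wing within 0.035 rad (2 degrees), the bevel is still locked (lever above 0.25 rad) and stands flat and still on the bench, let go (angle between the x axis of new_wing and the x axis of old_wing, either way round below 0.035 rad and value of joint lock_lever above 0.25 rad and height (world z) of bevel below 0.004 m and angle between bevel's own z axis and vertical below 0.05 rad and linear speed of bevel below 0.02 m/s); the robot touches nothing.
It fails at once if the bevel pressed harder than 25 N on the old bracket or its wing (contact force between bevel and old_bracket above 25 N).
It fails at once if the bevel pressed harder than 25 N on the new bracket or its wing (contact force between bevel and new_bracket above 25 N).
It fails at once if a wing touched by the robot itself (contact force between any of the fingers, the arm and old_wing above 1 N or contact force between any of the fingers, the arm and new_wing above 1 N).
It fails at once if the old wing bent from its angle (distance of old_wing_far from where it was at the start of the episode above 0.004 m).
It fails at once if a bystander disturbed (distance of any of spray_can, spanner, bearing_ring, tin_cup from where it was at the start of the episode above 0.02 m).
It also fails if it takes over 72 s, if anything falls off the work surface, if the arm or the gripper's body presses on something with over 40 N, if the wrist force passes 120 N, or if a joint passes its speed limit or range.

## Working session

There is one attempt and no reset: what is moved stays moved. The work goes in short steps, Python scripts to look and compute and a shell command to move; the robot and the scene stay as the last step left them, time stands still between calls to the robot, and variables do not carry over. Pictures are saved under pics/ and viewed, about 8 in all and at most 12, crops included, and the job is handed in when it is done.

```bash
mkdir -p pics
cat > h.py <<'E'
import numpy as np, cv2
from cell import status, vision, ticket, env
def grab(n):
    m=vision.camera_model(n); p,d=vision.get_image(n); return p,d,m
def world(d,m):
    K=np.array(m["intrinsics"]); R=cv2.Rodrigues(np.array(m["rvec"],float))[0]; t=np.array(m["tvec"],float).ravel()
    v,u=np.mgrid[:d.shape[0],:d.shape[1]]
    c=np.stack([(u-K[0,2])/K[0,0]*d,(v-K[1,2])/K[1,1]*d,d],-1)
    return (c-t)@R
def st():
    s=status.state(); print({k:np.round(s[k],4).tolist() for k in ("time","tool_pos","tool_rot","ft_force","gripper_width")}); return s
E
python3 - <<'E'
from h import *
st(); print(env.tcp_to_tips)
for n in("scene","top"):
    p,d,m=grab(n); cv2.imwrite(f"pics/{n}0.png",p[...,::-1]); np.savez(f"{n}0.npz",p=p,d=d,W=world(d,m))
    K=np.array(m["intrinsics"]);R=cv2.Rodrigues(np.array(m["rvec"],float))[0];print(n,K[0,0],-R.T@np.array(m["tvec"]).ravel(),R[2])
E
```

```text
{'time': 0.0, 'tool_pos': [0.2421, -0.6029, 0.4038], 'tool_rot': [-3.1398, 0.0, 0.3818], 'ft_force': [-0.5282, -0.3282, -0.8628], 'gripper_width': 0.0939}
0.1992
scene 491.8565191795138 [ 1.82456086 -0.12911687  0.91580213] [-0.81575837  0.0755451  -0.57343807]
top 480.9709131791332 [0.34662818 0.01024076 1.71946263] [ 0.14168505  0.00503362 -0.98989899]
```

View pics/top0.png

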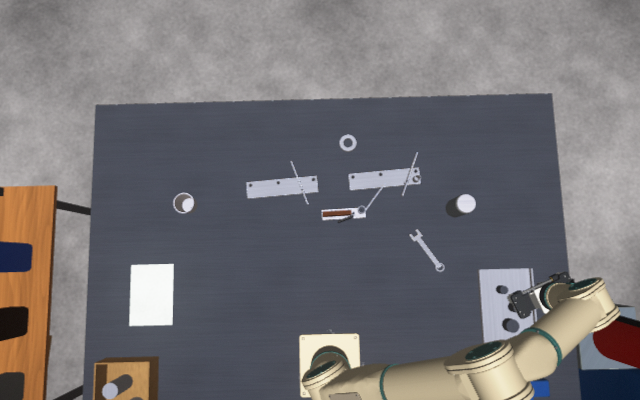

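View pics/scene0.png

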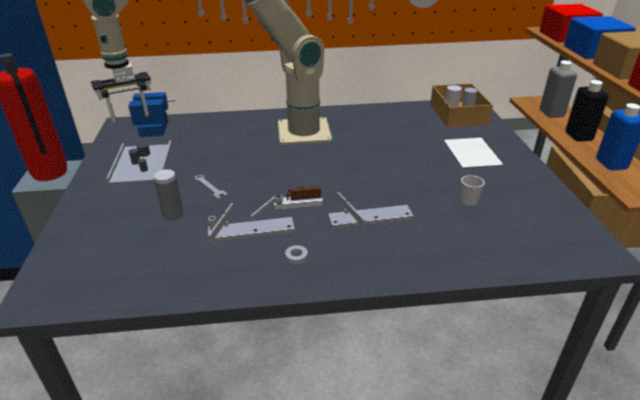

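The old bracket (with the stub) is at the right in the top view, about (348-420, 168-190). The new one is at the left, about (247-318, 177-198). The bevel is at about (321-366, 206-220), with its blade reaching to (383,187). Its front points right (world -y).

```bash
cat >> h.py <<'E'
def ray(m,uv,z):
    K=np.array(m["intrinsics"],float); R=cv2.Rodrigues(np.array(m["rvec"],float))[0]; t=np.array(m["tvec"],float).ravel()
    uv=np.atleast_2d(np.array(uv,float)); c=-R.T@t
    r=np.c_[(uv[:,0]-K[0,2])/K[0,0],(uv[:,1]-K[1,2])/K[1,1],np.ones(len(uv))]@R
    return c+r*((z-c[2])/r[:,2])[:,None]
def line(P):
    vx,vy,x,y=cv2.fitLine(P[:,:2].astype(np.float32),cv2.DIST_HUBER,0,.001,.001).ravel(); return np.array([x,y]),np.array([vx,vy])
E
python3 - <<'E'
from h import *
m=vision.camera_model("top"); f=np.load("top0.npz"); p=f["p"];W=f["W"]
g=cv2.cvtColor(p,cv2.COLOR_RGB2GRAY)
r=(slice(135,235),slice(235,440))
print("table gray",np.median(g[r]), "depth z table",np.median(W[r][...,2]), W[r][...,2].std())
mask=((g>110)*255).astype(np.uint8); k=np.zeros_like(mask);k[r]=mask[r]
cs,_=cv2.findContours(k,cv2.RETR_EXTERNAL,cv2.CHAIN_APPROX_NONE)
for c in cs:
    if cv2.contourArea(c)<60: continue
    P=ray(m,c[:,0,:],.014)[:,:2]*1000; (cx,cy),wh,a=cv2.minAreaRect(P.astype(np.float32)); print(cv2.boundingRect(c),"c",round(cx),round(cy),np.round(wh),round(a,1))
hsv=cv2.cvtColor(p,cv2.COLOR_RGB2HSV)
b=((hsv[...,1]>110)&((hsv[...,0]<15)|(hsv[...,0]>170))&(g<120)); k=np.zeros_like(mask);k[r]=b[r]*255
v,u=np.nonzero(k); P=ray(m,np.c_[u,v],.06)[:,:2]*1000; print("rib",len(u),cv2.minAreaRect(P.astype(np.float32)), np.median(W[v,u],0))
big=cv2.resize(p[140:235,235:440],None,fx=3.9,fy=3.9,interpolation=cv2.INTER_CUBIC); cv2.imwrite("pics/crop.png",big[...,::-1])
E
```

```text
table gray 81.0 depth z table 0.0019778829815437675 0.10338502528707749
(246, 161, 73, 44) c 641 153 [261. 150.] 82.7
(321, 152, 100, 69) c 598 -165 [167. 403.] 16.4
(339, 135, 18, 17) c 775 -85 [62. 60.] 88.5
rib 110 ((514.7166748046875, -36.46649932861328), (13.670356750488281, 94.26383972167969), 2.1889572143554688) [ 0.51496339 -0.03649476  0.060675  ]
```

View pics/crop.png

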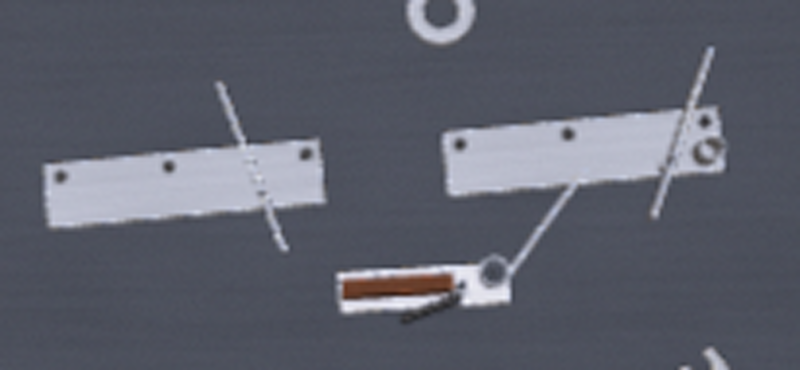

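```bash
cat >> h.py <<'E'
from scipy.spatial.transform import Rotation as Ro
def togo(xyz,yaw):  # tool-frame shift (cm) and rotvec from the current pose
    s=status.state(); R=Ro.from_euler('xyz',s["tool_rot"]); T=Ro.from_euler('xyz',[np.pi,0,yaw])
    print("lin cm",np.round(R.inv().apply(np.array(xyz)-s["tool_pos"])*100,2),"ang",np.round((R.inv()*T).as_rotvec(),4))
E
python3 - <<'E'
from h import *
m=vision.camera_model("top"); f=np.load("top0.npz"); p=f["p"];g=cv2.cvtColor(p,cv2.COLOR_RGB2GRAY).astype(float)
def edge(cols,lo,hi,z,name,thr=130):
    uv=[]
    for u in cols:
        for v in range(hi,lo,-1):
            if g[v-1,u]>thr>=g[v,u]: uv.append((u,v-1+(g[v-1,u]-thr)/(g[v-1,u]-g[v,u])));break
    P=ray(m,uv,z)*1000; c,d=line(P); d=d*(-np.sign(d[1])); r=(P[:,:2]-c)@[-d[1],d[0]]
    print(name,len(uv),c.round(1),"a(deg)",np.degrees(np.arctan2(d[0],-d[1])).round(2),"rms",np.sqrt(np.median(r**2)).round(2)); return c,d
for z in(0,.014):
    edge(range(253,296),185,212,z,"new"); edge(range(353,398),175,200,z,"old")
edge(range(325,360),205,230,.02,"bevel front?")
def pt(cx,cy,z): return ray(m,[(235+cx/3.9,140+cy/3.9)],z)[0].round(4)
print("old wing far/near",pt(711,48,.059),pt(655,215,.059),"new",pt(221,84,.059),pt(284,250,.059))
print("blade hub",pt(494,271,.041),"tip",pt(575,183,.041),"can",ray(m,[(467,203)],.15),"rib ends",pt(342,289,.06),pt(452,283,.06))
mw=vision.camera_model("wrist"); s=status.state(); Rt=Ro.from_euler('xyz',s["tool_rot"])
Rc=cv2.Rodrigues(np.array(mw["rvec"],float))[0]; C=-Rc.T@np.array(mw["tvec"]).ravel()
print("wrist cam in tool",Rt.inv().apply(C-s["tool_pos"]),"fwd in tool",Rt.inv().apply(Rc[2]),mw["intrinsics"])
togo([.53,-.02,.40],np.pi/2+.05)
E
```

```text
new 43 [589.7 187.1] a(deg) 4.09 rms 0.55
old 45 [ 609.8 -176.5] a(deg) 3.73 rms 0.72
new 43 [587.7 185.6] a(deg) 4.09 rms 0.55
old 45 [ 607.6 -175. ] a(deg) 3.73 rms 0.72
bevel front? 35 [498.6 -54. ] a(deg) 2.04 rms 0.69
old wing far/near [ 0.7233 -0.3272  0.059 ] [ 0.5723 -0.2694  0.059 ] new [0.7014 0.1162 0.059 ] [0.549  0.0623 0.059 ]
blade hub [ 0.5275 -0.1255  0.041 ] tip [ 0.6057 -0.2016  0.041 ] can [[ 0.52865545 -0.46248118  0.15      ]] rib ends [0.5127 0.0115 0.06  ] [ 0.5157 -0.0863  0.06  ]
wrist cam in tool [0.07009448 0.0010809  0.02065063] fwd in tool [-2.42781734e-01 -6.18372829e-04  9.70080743e-01] [[279.59561587   0.         323.37854692]
 [  0.         279.59561587 205.09626937]
 [  0.           0.           1.        ]]
lin cm [ 48.44 -43.37   0.46] ang [-1.5000e-03 -1.0000e-03 -1.2391e+00]
```

```bash
python3 -m inch '{"hand":[9.4,9.4,9.4,9.4,9.4,9.4,9.4,9.4,9.4,9.4],"linear":[[6,-4.8,0],[12,-9.6,0],[18,-14.4,0],[24,-19.2,0],[30,-24,0],[36,-28.8,0],[42,-33.6,1],[48.8,-38.9,2],[48.8,-38.9,2],[48.8,-38.9,2]],"angular":[[0,0,-0.15],[0,0,-0.3],[0,0,-0.45],[0,0,-0.6],[0,0,-0.75],[0,0,-0.9],[0,0,-1.05],[0,0,-1.2],[0,0,-1.24],[0,0,-1.24]]}'
python3 - <<'E'
from h import *
st(); p,d,m=grab("wrist"); cv2.imwrite("pics/w1.png",p[...,::-1]); np.savez("w1.npz",p=p,d=d,W=world(d,m),K=m["intrinsics"],r=m["rvec"],t=m["tvec"])
E
```

```text
time: 1.35
tool_pos: [0.5508, -0.0589, 0.3843]
tool_rot: [-3.141, 0.0, 1.622]
ft_force: [0.5, -0.4, 0.6]
gripper_width: 0.0941
{'time': 1.35, 'tool_pos': [0.5508, -0.0589, 0.3843], 'tool_rot': [-3.1413, 0.0001, 1.6216], 'ft_force': [0.5301, -0.3613, 0.569], 'gripper_width': 0.0941}
```

View pics/w1.png

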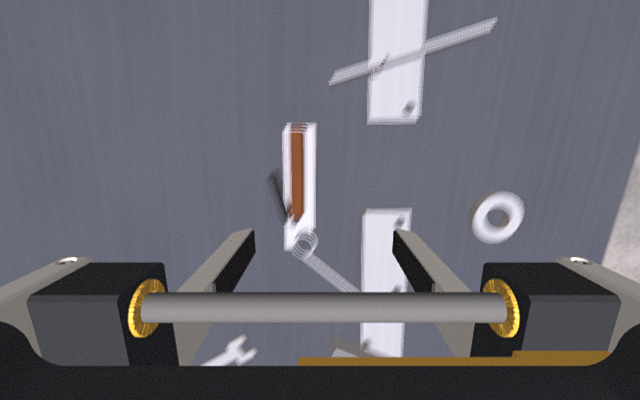

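The picture is slightly motion-blurred. The rib is at (291-303, 130-222), the lever at (278,195), the new bracket at (370-424, 0-122) and the old one at (362-410, 210-350). I'll retake it settled and measure.

Run:
```python
from h import *
grab("wrist"); s=st(); p,d,m=grab("wrist"); g=cv2.cvtColor(p,cv2.COLOR_RGB2GRAY).astype(float)
def edge(rows,lo,hi,z,name,thr=170):
    uv=[]
    for v in rows:
        for u in range(lo,hi):
            if g[v,u]<=thr<g[v,u+1]: uv.append((u+(thr-g[v,u])/(g[v,u+1]-g[v,u]),v));break
    P=ray(m,uv,z)*1000; c,dd=line(P); dd=dd*(-np.sign(dd[1])); r=(P[:,:2]-c)@[-dd[1],dd[0]]
    print(name,len(uv),c.round(1),"a(rad)",np.arctan2(dd[0],-dd[1]).round(4),"rms",np.sqrt(np.median(r**2)).round(2))
for z in(0,.014):
    edge(range(5,60),340,400,z,"new"); edge(range(85,120),340,400,z,"new2"); edge(range(215,285),340,400,z,"old")
edge(range(130,165),270,300,.02,"stock -y side")
hsv=cv2.cvtColor(p,cv2.COLOR_RGB2HSV)
b=((hsv[...,1]>110)&((hsv[...,0]<15)|(hsv[...,0]>170))).astype(np.uint8)*255; b[:100]=0;b[235:]=0
c=max(cv2.findContours(b,cv2.RETR_EXTERNAL,cv2.CHAIN_APPROX_NONE)[0],key=cv2.contourArea)
P=ray(m,c[:,0],.06)[:,:2]*1000; print("rib",cv2.minAreaRect(P.astype(np.float32)),cv2.boundingRect(c)); cc,dd=line(P); print(cc,dd)
print("rib z",np.median(world(d,m)[b>0][:,2]))
cv2.imwrite("pics/w2.png",p[90:250,250:450,::-1].repeat(4,0).repeat(4,1))
```

```text
{'time': 1.45, 'tool_pos': [0.5525, -0.0523, 0.3843], 'tool_rot': [3.1391, -0.0055, 1.6332], 'ft_force': [-0.844, 0.2064, -0.6807], 'gripper_width': 0.0939}
new 55 [591.5 139.8] a(rad) 0.0663 rms 0.05
new2 35 [596.9  57.8] a(rad) 0.0595 rms 0.05
old 62 [ 605.8 -139.6] a(rad) 0.0688 rms 0.06
new 55 [589.8 135. ] a(rad) 0.0663 rms 0.04
new2 35 [595.   56.2] a(rad) 0.0595 rms 0.05
old 62 [ 603.6 -133.6] a(rad) 0.0688 rms 0.06
stock -y side 27 [496.4  -2.8] a(rad) 0.0219 rms 0.03
rib ((517.0103759765625, -39.6055793762207), (16.96474266052246, 98.40084075927734), 0.8790440559387207) (283, 142, 16, 89)
[515.72437 -39.37513] [ 0.01117977 -0.9999375 ]
rib z 0.05928821640118617
```

View pics/w2.png

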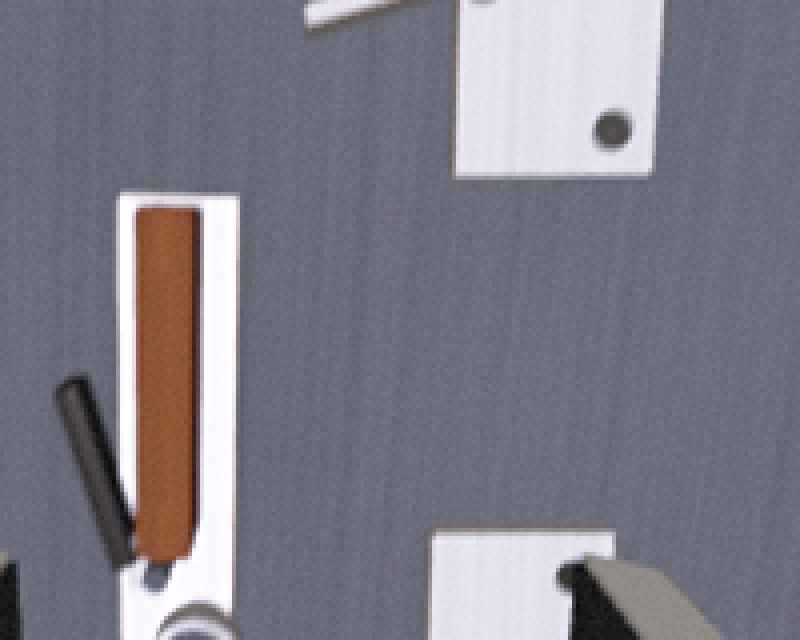

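Run:
```python
from h import *
st(); togo([.5153,-.0055,.30],1.591)
```

```text
{'time': 1.5, 'tool_pos': [0.5511, -0.0562, 0.3841], 'tool_rot': [-3.1415, -0.0023, 1.6292], 'ft_force': [0.4271, -1.4356, -0.7245], 'gripper_width': 0.0939}
lin cm [ 5.25 -3.28  8.42] ang [-0.0001 -0.0023  0.0382]
```

```bash
python3 -m inch '{"hand":[9.4,9.4,9.4,9.4,9.4,9.4,9.4,9.4,9.4,9.4],"linear":[[2,-1.2,0],[4,-2.4,2],[5.6,-3.2,4],[5.6,-3.2,6],[5.6,-3.2,8],[5.6,-3.2,9.5],[5.6,-3.2,9.5],[5.6,-3.2,9.5],[5.6,-3.2,9.5],[5.6,-3.2,9.5]],"angular":[[0,0,0.01],[0,0,0.02],[0,0,0.03],[0,0,0.03],[0,0,0.03],[0,0,0.03],[0,0,0.03],[0,0,0.03],[0,0,0.03],[0,0,0.03]]}'
python3 - <<'E'
from h import *
s=st(); p,d,m=grab("wrist"); hsv=cv2.cvtColor(p,cv2.COLOR_RGB2HSV)
b=((hsv[...,1]>110)&((hsv[...,0]<15)|(hsv[...,0]>170))).astype(np.uint8)*255
W=world(d,m); b[(W[...,2]<.05)|(W[...,2]>.07)]=0
c=max(cv2.findContours(b,cv2.RETR_EXTERNAL,cv2.CHAIN_APPROX_NONE)[0],key=cv2.contourArea); print(cv2.boundingRect(c))
P=W[b>0]; print("x",np.percentile(P[:,0],[2,50,98]),"y",np.percentile(P[:,1],[1,99]),"z",np.median(P[:,2]))
for lo,hi in((-.03,0),(-.06,-.03),(-.09,-.06)):
    q=P[(P[:,1]>lo)&(P[:,1]<hi)]; 
    if len(q): print(lo,np.percentile(q[:,0],[3,97]))
togo([.5153,-.0055,.225],1.591); cv2.imwrite("pics/w3.png",p[...,::-1])
E
```

```text
time: 2.75
tool_pos: [0.5155, -0.0061, 0.2902]
tool_rot: [3.141, 0.0, 1.592]
ft_force: [-0.3, 0.1, -0.3]
gripper_width: 0.0941
{'time': 2.75, 'tool_pos': [0.5155, -0.0061, 0.2902], 'tool_rot': [3.1405, 0.0, 1.5917], 'ft_force': [-0.2655, 0.0976, -0.3027], 'gripper_width': 0.0941}
(313, 201, 20, 91)
x [0.50856204 0.51598567 0.52344162] y [-0.06358256  0.01154015] z 0.05922256945335324
-0.03 [0.5086403  0.52255866]
-0.06 [0.50982652 0.52368976]
-0.09 [0.51004794 0.52425973]
lin cm [ 0.06 -0.02  6.51] ang [0.0008 0.0001 0.0008]
```

```bash
python3 -m inch '{"hand":[9.4,9.4,9.4,9.4,1.0,1.0,1.0,1.0,1.0,1.0],"linear":[[0.05,0,3],[0.05,0,6],[0.05,0,6.5],[0.05,0,6.5],[0.05,0,6.5],[0.05,0,6.5],[0.05,0,6.5],[0.05,0,6.5],[0.05,0,6.5],[0.05,0,6.5]],"angular":[[0,0,0],[0,0,-0.008],[0,0,-0.008],[0,0,-0.008],[0,0,-0.008],[0,0,-0.008],[0,0,-0.008],[0,0,-0.008],[0,0,-0.008],[0,0,-0.008]]}' 40
python3 - <<'E'
from h import *
a=0.066; ux=np.array([np.sin(a),-np.cos(a)]); uy=np.array([np.cos(a),np.sin(a)])
s=st(); T=s["tool_pos"][:2]
e=np.array([.6047,-.1366]) # old front edge point (mean z0/.014)
O=T+ux*.122+0; print("bevel y rel edge",(O-e)@uy*1000,"want -18"); pv=np.array([.6232,-.289]); print("bevel in old frame",(O-pv)@ux,(O-pv)@uy)
E
```

```text
time: 4.05
tool_pos: [0.5153, -0.0056, 0.2247]
tool_rot: [-3.142, 0.0, 1.6]
ft_force: [-0.3, -0.2, -0.4]
gripper_width: 0.0374
{'time': 4.05, 'tool_pos': [0.5153, -0.0056, 0.2247], 'tool_rot': [-3.1416, 0.0, 1.5998], 'ft_force': [-0.3183, -0.183, -0.3621], 'gripper_width': 0.0374}
bevel y rel edge -80.53058830668402 want -18
bevel in old frame -0.16789977035039835 -0.08893921073902199
```

```bash
python3 -m inch '{"hand":[1,1,1,1,1,1,1,1,1,1],"linear":[[0.05,0,0],[0.05,0,0],[0.05,0,0],[0,0,-0.2],[0.05,1.2,-0.2],[0.1,2.6,-0.2],[0.15,4,-0.2],[0.2,5.2,-0.2],[0.2,5.6,-0.2],[0.2,5.6,0]],"angular":[[0,0,0],[0,0,0],[0,0,0],[0,0,0],[0,0,-0.01],[0,0,-0.02],[0,0,-0.03],[0,0,-0.037],[0,0,-0.037],[0,0,-0.037]]}' 40
python3 - <<'E'
from h import *
s=st(); p,d,m=grab("wrist"); cv2.imwrite("pics/w4.png",p[...,::-1]); np.savez("w4.npz",p=p,d=d,W=world(d,m),K=m["intrinsics"],r=m["rvec"],t=m["tvec"])
p,d,m=grab("top");cv2.imwrite("pics/top1.png",p[130:230,240:440,::-1].repeat(4,0).repeat(4,1)); st()
E
```

```text
time: 5.3
tool_pos: [0.5714, -0.002, 0.2246]
tool_rot: [3.142, -0.0, 1.637]
ft_force: [-1.2, -0.3, 21.2]
gripper_width: 0.0154
{'time': 5.3, 'tool_pos': [0.5714, -0.002, 0.2246], 'tool_rot': [3.1416, -0.0, 1.6367], 'ft_force': [-1.1792, -0.3348, 21.1655], 'gripper_width': 0.0154}
{'time': 5.4, 'tool_pos': [0.5711, -0.002, 0.2248], 'tool_rot': [3.1414, 0.0002, 1.6372], 'ft_force': [1.4505, 0.4472, -3.1473], 'gripper_width': 0.0157}
```

View pics/w4.png

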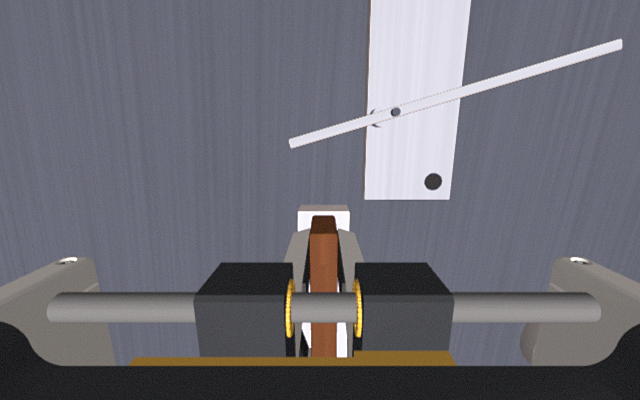

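```bash
python3 -m inch '{"hand":[1,1,1,1,1,1,1,1,1,1],"linear":[[0,0.1,0],[0,0.2,0],[0,0.3,0],[0,0.35,0],[0,0.4,0],[0,0.43,0],[0,0.46,0],[0,0.5,0],[0,0.5,0],[0,0.5,0]],"angular":[[0,0,0],[0,0,0],[0,0,0],[0,0,0],[0,0,0],[0,0,0],[0,0,0],[0,0,0],[0,0,0],[0,0,0]]}'
python3 - <<'E'
from h import *
st()
E
python3 -m inch '{"hand":[1,1,1,1,1,1,1,1,1,1],"linear":[[0,0.02,0],[0,0.04,0],[0,0.06,0],[0,0.08,0],[0,0.1,0],[0,0.1,0],[0,0.1,0],[0,0.1,0],[0,0.1,0],[0,0.1,0]],"angular":[[0,0,0],[0,0,0],[0,0,0],[0,0,0],[0,0,0],[0,0,0],[0,0,0],[0,0,0],[0,0,0],[0,0,0]]}'
python3 - <<'E'
from h import *
st(); print(status.state()["ft_torque"])
E
```

```text
time: 6.65
tool_pos: [0.5763, -0.0017, 0.2247]
tool_rot: [3.141, 0.0, 1.637]
ft_force: [-2.6, -0.8, 0.8]
gripper_width: 0.0156
{'time': 6.65, 'tool_pos': [0.5763, -0.0017, 0.2247], 'tool_rot': [3.1413, 0.0001, 1.6367], 'ft_force': [-2.623, -0.809, 0.8019], 'gripper_width': 0.0156}
time: 7.9
tool_pos: [0.5775, -0.0015, 0.2247]
tool_rot: [3.141, -0.0, 1.637]
ft_force: [-1.2, 0.1, -1.6]
gripper_width: 0.0156
{'time': 7.9, 'tool_pos': [0.5775, -0.0015, 0.2247], 'tool_rot': [3.1408, -0.0002, 1.6368], 'ft_force': [-1.2441, 0.1108, -1.5781], 'gripper_width': 0.0156}
[-0.13187361  0.23609995 -0.14819353]
```

```bash
for i in 1 2; do python3 -m inch '{"hand":[1,1,1,1,1,1,1,1,1,1],"linear":[[0,0.01,0],[0,0.02,0],[0,0.03,0],[0,0.04,0],[0,0.05,0],[0,0.05,0],[0,0.05,0],[0,0.05,0],[0,0.05,0],[0,0.05,0]],"angular":[[0,0,0],[0,0,0],[0,0,0],[0,0,0],[0,0,0],[0,0,0],[0,0,0],[0,0,0],[0,0,0],[0,0,0]]}'
python3 - <<'E'
from h import *
st(); print(status.state()["ft_torque"])
E
done
```

```text
time: 9.15
tool_pos: [0.5776, -0.0015, 0.2247]
tool_rot: [-3.141, -0.0, 1.637]
ft_force: [-2.6, 0.5, -0.6]
gripper_width: 0.0158
{'time': 9.15, 'tool_pos': [0.5776, -0.0015, 0.2247], 'tool_rot': [-3.1414, -0.0, 1.6368], 'ft_force': [-2.5904, 0.5269, -0.6013], 'gripper_width': 0.0158}
[-0.00689337  0.47319138 -0.16746938]
time: 10.4
tool_pos: [0.578, -0.0015, 0.2247]
tool_rot: [-3.141, 0.0, 1.637]
ft_force: [-5.2, 1.7, 3.1]
gripper_width: 0.0158
{'time': 10.4, 'tool_pos': [0.578, -0.0015, 0.2247], 'tool_rot': [-3.1411, 0.0, 1.6368], 'ft_force': [-5.1538, 1.6933, 3.0509], 'gripper_width': 0.0158}
[ 0.17463469  1.19750149 -0.17862011]
```

```bash
python3 -m inch '{"hand":[1,1,1,1,1,1,1,1,1,1],"linear":[[0,-0.05,0],[-1,-0.05,0],[-2.5,-0.05,0],[-4,-0.05,0],[-5.5,-0.05,0],[-7,-0.05,0],[-8,-0.05,0],[-8.7,-0.05,0],[-9,-0.05,0],[-9,-0.05,0]],"angular":[[0,0,0],[0,0,0],[0,0,0],[0,0,0],[0,0,0],[0,0,0],[0,0,0],[0,0,0],[0,0,0],[0,0,0]]}'
python3 - <<'E'
from h import *
p,d,m=grab("top");cv2.imwrite("pics/top2.png",p[140:240,320:440,::-1].repeat(6,0).repeat(6,1)); st(); print(status.state()["ft_torque"])
E
```

```text
time: 11.65
tool_pos: [0.5836, -0.0899, 0.2247]
tool_rot: [3.142, -0.002, 1.638]
ft_force: [-5.1, 5.0, 4.0]
gripper_width: 0.016
{'time': 11.7, 'tool_pos': [0.5836, -0.0899, 0.2247], 'tool_rot': [3.1416, -0.0021, 1.6386], 'ft_force': [-4.5918, 5.0856, 3.3997], 'gripper_width': 0.0154}
[ 0.73296858  1.16915289 -0.04082685]
```

View pics/top2.png

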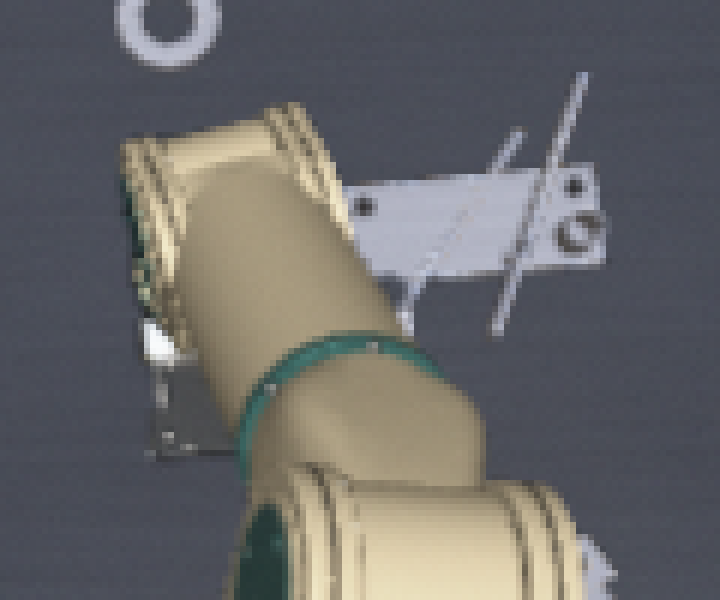

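The blade is about 24 mm short of the wing: its tip is at (518,133) and the wing is at (563,133) in that row of the crop. I'll keep sliding.

```bash
python3 -m inch '{"hand":[1,1,1,1,1,1,1,1,1,1],"linear":[[-0.5,0,0],[-1,0,0],[-1.5,0,0],[-2,0,0],[-2.4,0,0],[-2.8,0,0],[-3.2,0,0],[-3.5,0,0],[-3.7,0,0],[-3.7,0,0]],"angular":[[0,0,0],[0,0,0],[0,0,0],[0,0,0],[0,0,0],[0,0,0],[0,0,0],[0,0,0],[0,0,0],[0,0,0]]}'
python3 - <<'E'
from h import *
p,d,m=grab("top");cv2.imwrite("pics/top3.png",p[140:210,360:440,::-1].repeat(8,0).repeat(8,1)); s=st(); print(s["ft_torque"])
a=.067; ux=np.array([np.sin(a),-np.cos(a)]); print("x_b", (s["tool_pos"][:2]+ux*.122-[.6232,-.289])@ux)
E
```

```text
time: 12.95
tool_pos: [0.5861, -0.1249, 0.2248]
tool_rot: [-3.141, -0.005, 1.64]
ft_force: [-4.6, 8.9, 5.1]
gripper_width: 0.0159
{'time': 13.0, 'tool_pos': [0.586, -0.1249, 0.2247], 'tool_rot': [-3.1413, -0.0045, 1.6399], 'ft_force': [-6.6181, 9.3102, 5.6923], 'gripper_width': 0.0154}
[ 1.58437876  1.27056049 -0.10150546]
x_b -0.044229509794800954
```

View pics/top3.png

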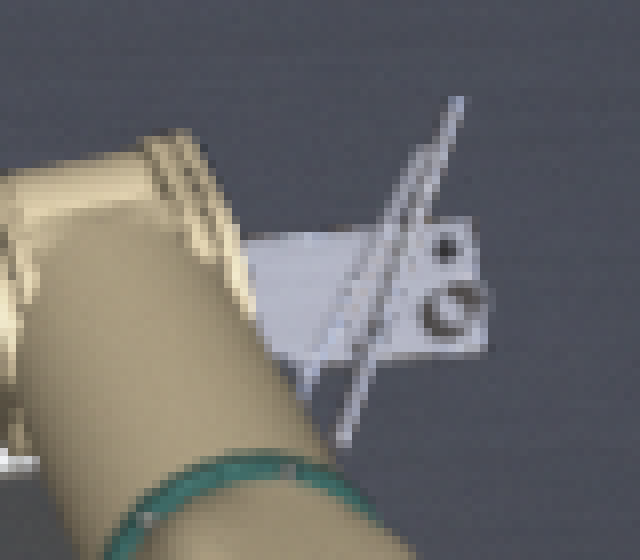

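```bash
python3 -m inch '{"hand":[1,1,1,1,1,1,1,1,1,1],"linear":[[-0.2,0,0],[-0.4,0,0],[-0.6,0,0],[-0.7,0,0],[-0.8,0,0],[-0.9,0,0],[-1,0,0],[-1.1,0,0],[-1.2,0,0],[-1.2,0,0]],"angular":[[0,0,0],[0,0,0],[0,0,0],[0,0,0],[0,0,0],[0,0,0],[0,0,0],[0,0,0],[0,0,0],[0,0,0]]}'
python3 - <<'E'
from h import *
s=st(); print(s["ft_torque"])
a=.067; ux=np.array([np.sin(a),-np.cos(a)]); print("x_b", (s["tool_pos"][:2]+ux*.122-[.6232,-.289])@ux)
E
python3 -m inch '{"hand":[1,1,1,1,1,1,1,1,1,1],"linear":[[-0.05,0,0],[-0.1,0,0],[-0.15,0,0],[-0.2,0,0],[-0.25,0,0],[-0.3,0,0],[-0.3,0,0],[-0.3,0,0],[-0.3,0,0],[-0.3,0,0]],"angular":[[0,0,0],[0,0,0],[0,0,0],[0,0,0],[0,0,0],[0,0,0],[0,0,0],[0,0,0],[0,0,0],[0,0,0]]}'
python3 - <<'E'
from h import *
s=st(); print(s["ft_torque"])
a=.067; ux=np.array([np.sin(a),-np.cos(a)]); print("x_b", (s["tool_pos"][:2]+ux*.122-[.6232,-.289])@ux)
E
```

```text
time: 14.25
tool_pos: [0.5869, -0.1367, 0.2247]
tool_rot: [-3.141, -0.005, 1.64]
ft_force: [-6.0, 9.1, 5.0]
gripper_width: 0.0162
{'time': 14.25, 'tool_pos': [0.5869, -0.1367, 0.2247], 'tool_rot': [-3.1413, -0.0048, 1.64], 'ft_force': [-6.0487, 9.1069, 5.0399], 'gripper_width': 0.0162}
[ 1.62608009  1.24909235 -0.08459331]
x_b -0.03237810080899192
time: 15.5
tool_pos: [0.5871, -0.1396, 0.2248]
tool_rot: [-3.141, -0.005, 1.64]
ft_force: [-5.4, 9.7, 5.4]
gripper_width: 0.016
{'time': 15.5, 'tool_pos': [0.5871, -0.1396, 0.2248], 'tool_rot': [-3.1414, -0.0048, 1.6401], 'ft_force': [-5.4216, 9.6885, 5.44], 'gripper_width': 0.016}
[ 1.6392438   1.23321024 -0.03370969]
x_b -0.029452424428858887
```

```bash
for i in 1 2 ; do python3 -m inch '{"hand":[1,1,1,1,1,1,1,1,1,1],"linear":[[-0.03,0,0],[-0.06,0,0],[-0.09,0,0],[-0.12,0,0],[-0.15,0,0],[-0.15,0,0],[-0.15,0,0],[-0.15,0,0],[-0.15,0,0],[-0.15,0,0]],"angular":[[0,0,0],[0,0,0],[0,0,0],[0,0,0],[0,0,0],[0,0,0],[0,0,0],[0,0,0],[0,0,0],[0,0,0]]}' >/dev/null
python3 - <<'E'
from h import *
s=st(); print(s["ft_torque"])
a=.067; ux=np.array([np.sin(a),-np.cos(a)]); print("x_b", (s["tool_pos"][:2]+ux*.122-[.6232,-.289])@ux)
E
done
python3 - <<'E'
from h import *
p,d,m=grab("top");cv2.imwrite("pics/top4.png",p[140:210,360:440,::-1].repeat(8,0).repeat(8,1))
p,d,m=grab("scene");cv2.imwrite("pics/sc4.png",cv2.resize(p[180:260,190:330],None,fx=5,fy=5)[...,::-1])
E
```

```text
{'time': 16.75, 'tool_pos': [0.5872, -0.1412, 0.2248], 'tool_rot': [-3.1413, -0.0047, 1.64], 'ft_force': [-5.6501, 9.8523, 4.7612], 'gripper_width': 0.0159}
[ 1.60986399  1.2615871  -0.08137787]
x_b -0.027895892341547674
{'time': 18.0, 'tool_pos': [0.5873, -0.1427, 0.2247], 'tool_rot': [-3.1413, -0.0047, 1.64], 'ft_force': [-6.6172, 9.2483, 5.8171], 'gripper_width': 0.0161}
[ 1.56208581  1.18848311 -0.01965384]
x_b -0.02635002724690683
```

View pics/top4.png

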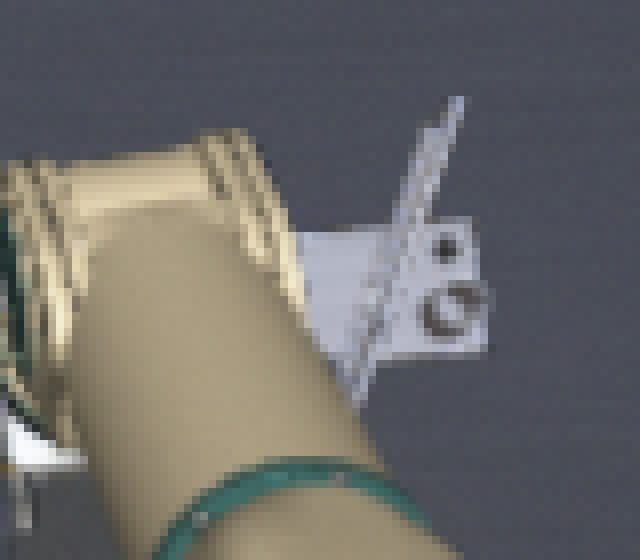

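The blade is almost parallel to the wing. I'll go in finer steps until the force rises.

```bash
for i in 1 2 ; do python3 -m inch '{"hand":[1,1,1,1,1,1,1,1,1,1],"linear":[[-0.02,0,0],[-0.04,0,0],[-0.06,0,0],[-0.08,0,0],[-0.1,0,0],[-0.1,0,0],[-0.1,0,0],[-0.1,0,0],[-0.1,0,0],[-0.1,0,0]],"angular":[[0,0,0],[0,0,0],[0,0,0],[0,0,0],[0,0,0],[0,0,0],[0,0,0],[0,0,0],[0,0,0],[0,0,0]]}' >/dev/null
python3 - <<'E'
from h import *
s=st(); print(s["ft_torque"])
a=.067; ux=np.array([np.sin(a),-np.cos(a)]); print("x_b", (s["tool_pos"][:2]+ux*.122-[.6232,-.289])@ux)
E
done
```

```text
{'time': 19.35, 'tool_pos': [0.5873, -0.1436, 0.2247], 'tool_rot': [-3.1413, -0.0048, 1.6401], 'ft_force': [-5.5534, 10.4925, 5.3209], 'gripper_width': 0.0164}
[ 1.6230332   1.19112954 -0.0384288 ]
x_b -0.025481287047954108
{'time': 20.6, 'tool_pos': [0.5874, -0.1438, 0.2247], 'tool_rot': [-3.1412, -0.0059, 1.6406], 'ft_force': [-7.1378, 10.7842, 5.2658], 'gripper_width': 0.0158}
[ 1.94753599  1.32373019 -0.09753023]
x_b -0.02524675181681129
```

```bash
python3 -m inch '{"hand":[1,1,1,1,1,1,1,1,1,1],"linear":[[-0.01,0,0],[-0.02,0,0],[-0.03,0,0],[-0.04,0,0],[-0.05,0,0],[-0.06,0,0],[-0.06,0,0],[-0.06,0,0],[-0.06,0,0],[-0.06,0,0]],"angular":[[0,0,0],[0,0,0],[0,0,0],[0,0,0],[0,0,0],[0,0,0],[0,0,0],[0,0,0],[0,0,0],[0,0,0]]}' >/dev/null
python3 - <<'E'
from h import *
s=st(); print(s["ft_torque"])
a=.067; ux=np.array([np.sin(a),-np.cos(a)]); print("x_b", (s["tool_pos"][:2]+ux*.122-[.6232,-.289])@ux)
p,d,m=grab("top");cv2.imwrite("pics/top5.png",p[140:210,360:440,::-1].repeat(8,0).repeat(8,1))
E
```

```text
{'time': 21.85, 'tool_pos': [0.5874, -0.144, 0.2247], 'tool_rot': [-3.1411, -0.0065, 1.6408], 'ft_force': [-5.4446, 12.8122, 5.736], 'gripper_width': 0.0154}
[ 2.21337319  1.29891755 -0.0396441 ]
x_b -0.025089934542095696
```

View pics/top5.png

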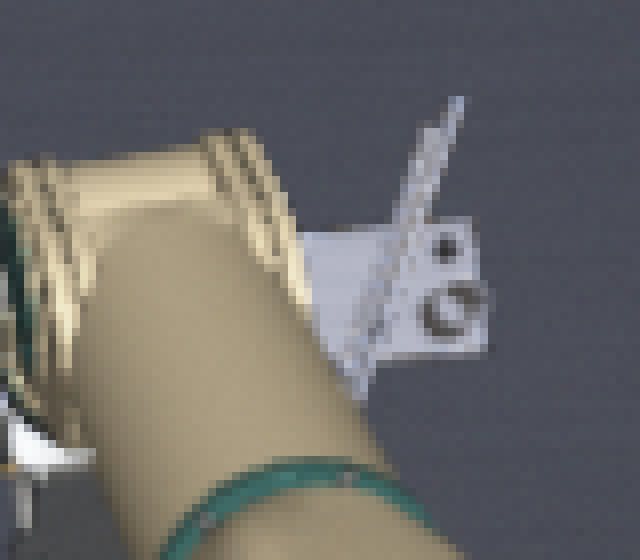

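Blade and wing are snug in the picture: no gap between the two bars, motion stopped, force rising. I'll let go of the rear grip.

```bash
python3 -m inch '{"hand":[9.4,9.4,9.4,9.4,9.4,9.4,9.4,9.4,9.4,9.4],"linear":[[0,0,0],[0,0,0],[0,0,0],[0,0,0],[0,0,0],[0,0,0],[0,0,0],[0,0,0],[0,0,0],[0,0,0]],"angular":[[0,0,0],[0,0,0],[0,0,0],[0,0,0],[0,0,0],[0,0,0],[0,0,0],[0,0,0],[0,0,0],[0,0,0]]}' >/dev/null
python3 - <<'E'
from h import *
s=st(); p,d,m=grab("wrist"); hsv=cv2.cvtColor(p,cv2.COLOR_RGB2HSV)
b=((hsv[...,1]>110)&((hsv[...,0]<15)|(hsv[...,0]>170)))
W=world(d,m); b&=(W[...,2]>.05)&(W[...,2]<.07); P=W[b]
print("ribrear y",np.percentile(P[:,1],99)); 
y0=np.percentile(P[:,1],99)
for lo in(.02,.035,.05):
    q=P[(P[:,1]>y0-lo-.0)&(P[:,1]<y0-lo+.015)]
    if len(q): print(lo,len(q),np.percentile(q[:,0],[3,97]))
cv2.imwrite("pics/w5.png",p[...,::-1]); print("z")
p,d,m=grab("top");cv2.imwrite("pics/top6.png",p[140:210,360:440,::-1].repeat(8,0).repeat(8,1))
E
```

```text
{'time': 23.15, 'tool_pos': [0.5875, -0.1488, 0.2247], 'tool_rot': [3.1416, -0.0, 1.6368], 'ft_force': [-0.0484, -0.1419, -0.5714], 'gripper_width': 0.0941}
ribrear y -0.12581790953134553
0.02 684 [0.57972777 0.59376929]
0.035 630 [0.58109583 0.59493309]
0.05 268 [0.58158927 0.59574232]
z
```

View pics/w5.png

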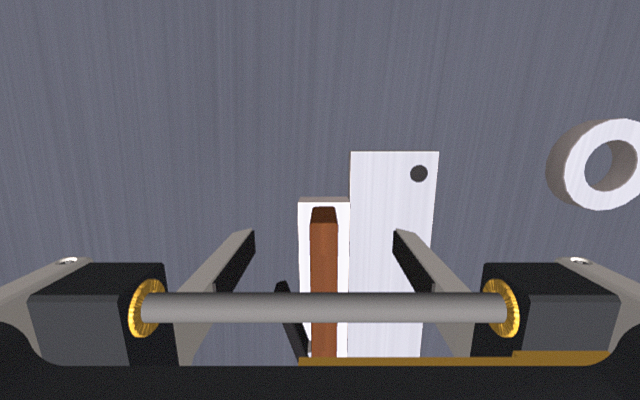

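The stock lies flush along the bracket edge in the picture (edge at column 350). The lever is open at (285,300) and the fingers clear it. Next I'll slide forward 40 mm, shift 4 mm to the lever side and pinch.

```bash
python3 -m inch '{"hand":[9.4,9.4,9.4,9.4,1.8,1.8,1.8,1.8,1.8,1.8],"linear":[[-1,-0.1,0],[-2.2,-0.2,0],[-3.4,-0.4,0],[-4,-0.4,0],[-4,-0.4,0],[-4,-0.4,0],[-4,-0.4,0],[-4,-0.4,0],[-4,-0.4,0],[-4,-0.4,0]],"angular":[[0,0,0],[0,0,0],[0,0,0],[0,0,0],[0,0,0],[0,0,0],[0,0,0],[0,0,0],[0,0,0],[0,0,0]]}' 30
python3 -m inch '{"hand":[1.8,1.8,1.8,1.8,1.8,1.8,1.8,1.8,1.8,1.8],"linear":[[0,0,0],[0,0,0],[0,0,0],[0,0,0],[0,0,0],[0,0,0],[0,0,0],[0,0,0],[0,0,0],[0,0,0]],"angular":[[0,0,0],[0,0,0],[0,0,0],[0,0,0],[0,0,0],[0,0,0],[0,0,0],[0,0,0],[0,0,0],[0,0,0]]}' 40
python3 - <<'E'
from h import *
s=st(); print(s["ft_torque"])
p,d,m=grab("top");cv2.imwrite("pics/top7.png",p[140:210,360:440,::-1].repeat(8,0).repeat(8,1))
E
```

```text
time: 24.5
tool_pos: [0.5839, -0.1883, 0.2238]
tool_rot: [-3.135, -0.002, 1.637]
ft_force: [-5.8, 1.5, 0.2]
gripper_width: 0.0374
time: 25.75
tool_pos: [0.5858, -0.188, 0.2241]
tool_rot: [-3.14, -0.002, 1.637]
ft_force: [-1.9, 4.6, -6.5]
gripper_width: 0.0223
{'time': 25.75, 'tool_pos': [0.5858, -0.188, 0.2241], 'tool_rot': [-3.1404, -0.0019, 1.6373], 'ft_force': [-1.8891, 4.6494, -6.4804], 'gripper_width': 0.0223}
[ 1.44879074  0.41980561 -0.0670676 ]
```

View pics/top7.png

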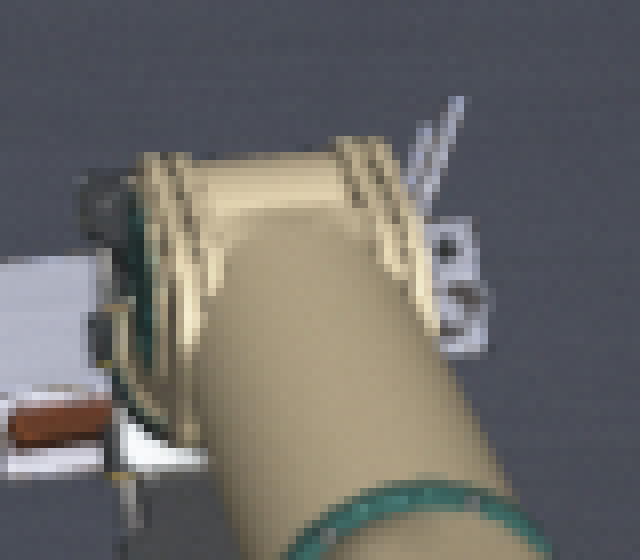

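The gripper reads 22.3 mm across rib and lever, so the lever is closed. Twelve pictures have been viewed, so from here I go by numbers only. Next: back off, lift, and carry to the new bracket.

```bash
python3 -m inch '{"hand":[1.8,1.8,1.8,1.8,1.8,1.8,1.8,1.8,1.8,1.8],"linear":[[0.5,0,0],[1.5,-0.1,0],[2.5,-0.5,0],[3,-1,-1],[3,-1,-3],[3,-1,-6],[4,-1,-8],[8,-1,-8],[13,-1,-8],[18,-1,-8]],"angular":[[0,0,0],[0,0,0],[0,0,0],[0,0,0],[0,0,0],[0,0,0],[0,0,0],[0,0,0],[0,0,0],[0,0,0]]}' 45
python3 -m inch '{"hand":[1.8,1.8,1.8,1.8,1.8,1.8,1.8,1.8,1.8,1.8],"linear":[[4,0.1,0],[8,0.2,0],[12,0.3,0],[16,0.4,0],[20,0.5,0],[24,0.6,0],[27,0.6,0],[29.5,0.6,0],[29.5,0.6,0],[29.5,0.6,0]],"angular":[[0,0,0],[0,0,0],[0,0,0],[0,0,0],[0,0,0],[0,0,0],[0,0,0],[0,0,0],[0,0,0],[0,0,0]]}'
python3 - <<'E'
from h import *
s=st(); p,d,m=grab("wrist"); W=world(d,m); np.savez("w8.npz",p=p,d=d,W=W,K=m["intrinsics"],r=m["rvec"],t=m["tvec"]); 
# bracket edge and stock side by colour
g=cv2.cvtColor(p,cv2.COLOR_RGB2GRAY).astype(float)
for v in range(60,260,20):
    row=g[v]; e=np.nonzero(np.abs(np.diff((row>170).astype(int))))[0]; print(v,[(int(u),*np.round(W[v,u+2]*1000).astype(int)) for u in e if 200<u<450][:6])
E
```

```text
time: 27.05
tool_pos: [0.5638, -0.008, 0.3054]
tool_rot: [3.141, -0.0, 1.637]
ft_force: [0.8, 0.4, -4.6]
gripper_width: 0.0223
time: 28.3
tool_pos: [0.5505, 0.2841, 0.3048]
tool_rot: [-3.141, 0.001, 1.637]
ft_force: [-0.6, -0.1, -4.6]
gripper_width: 0.0222
{'time': 28.3, 'tool_pos': [0.5505, 0.2841, 0.3048], 'tool_rot': [-3.1413, 0.0013, 1.6368], 'ft_force': [-0.5574, -0.1231, -4.5868], 'gripper_width': 0.0222}
60 []
80 []
100 []
120 []
140 []
160 [(299, np.int64(533), np.int64(336), np.int64(100)), (311, np.int64(542), np.int64(340), np.int64(140)), (342, np.int64(560), np.int64(338), np.int64(101)), (354, np.int64(580), np.int64(331), np.int64(0))]
180 [(300, np.int64(534), np.int64(323), np.int64(100)), (312, np.int64(543), np.int64(330), np.int64(140)), (342, np.int64(562), np.int64(325), np.int64(101)), (354, np.int64(582), np.int64(310), np.int64(0))]
200 [(300, np.int64(534), np.int64(310), np.int64(100)), (313, np.int64(544), np.int64(320), np.int64(140)), (342, np.int64(563), np.int64(311), np.int64(100)), (353, np.int64(583), np.int64(289), np.int64(-1))]
220 [(301, np.int64(536), np.int64(296), np.int64(100)), (313, np.int64(544), np.int64(308), np.int64(140)), (342, np.int64(564), np.int64(298), np.int64(101)), (411, np.int64(647), np.int64(272), np.int64(-1))]
240 [(361, np.int64(593), np.int64(251), np.int64(15)), (410, np.int64(649), np.int64(249), np.int64(-2))]
```

Run:
```python
from h import *
f=np.load("w8.npz"); p,d,W=f["p"],f["d"],f["W"]; m=dict(intrinsics=f["K"],rvec=f["r"],tvec=f["t"])
g=cv2.cvtColor(p,cv2.COLOR_RGB2GRAY).astype(float); hsv=cv2.cvtColor(p,cv2.COLOR_RGB2HSV)
rib=(hsv[...,1]>110)&((hsv[...,0]<15)|(hsv[...,0]>170))&(abs(W[...,2]-.14)<.006)
u0=.2841
def fit(name,uv,z):
    P=ray(m,uv,z)*1000; c,dd=line(P); dd*=-np.sign(dd[1]); print(name,len(uv),"x at tool y",(c[0]+(284.1-c[1])*dd[0]/dd[1]).round(1),"a",np.arctan2(dd[0],-dd[1]).round(4),c.round())
for nm,f_ in(("ribL",np.min),("ribR",np.max)):
    vs=[v for v in range(100,260) if rib[v].sum()>8]; fit(nm,[(f_(np.nonzero(rib[v])[0]),v) for v in vs[5:-5]],.14)
def sub(v,lo,hi,rise,thr=170):
    for u in range(lo,hi):
        a,b=g[v,u],g[v,u+1]
        if (a<=thr<b) if rise else (a>thr>=b): return (u+(thr-a)/(b-a),v)
fit("stockL",[q for v in range(160,225) if (q:=sub(v,285,310,True))],.10)
fit("stockR",[q for v in range(160,225) if (q:=sub(v,325,350,False))],.10)
fit("plate",[q for v in range(185,330) if (q:=sub(v,348,375,True))],.014)
r=rib.nonzero()[0]; print("rib rows",r.min(),r.max())
```

```text
ribL 98 x at tool y 546.1 a 0.0793 [544. 316.]
ribR 98 x at tool y 561.4 a 0.1002 [558. 319.]
stockL 65 x at tool y 535.6 a 0.0848 [533. 314.]Traceback (most recent call last):
  File "<stdin>", line 15, in <module>
  File "<stdin>", line 7, in fit
  File "h.py", line 15, in ray
    r=np.c_[(uv[:,0]-K[0,2])/K[0,0],(uv[:,1]-K[1,2])/K[1,1],np.ones(len(uv))]@R
             ~~^^^^^
IndexError: index 0 is out of bounds for axis 1 with size 0
```

Run:
```python
from h import *
f=np.load("w8.npz"); p,d,W=f["p"],f["d"],f["W"]; m=dict(intrinsics=f["K"],rvec=f["r"],tvec=f["t"])
g=cv2.cvtColor(p,cv2.COLOR_RGB2GRAY).astype(float)
for v in (170,200,220,235,245,260,280,300): print(v,g[v,290:420:4].astype(int).tolist())
```

```text
170 [121, 118, 107, 253, 251, 253, 97, 102, 107, 117, 112, 106, 102, 127, 252, 253, 215, 117, 116, 113, 117, 118, 114, 120, 116, 115, 112, 122, 114, 118, 126, 124, 120]
200 [110, 114, 112, 255, 251, 249, 103, 105, 104, 103, 105, 106, 106, 129, 253, 253, 169, 119, 117, 118, 115, 120, 119, 116, 120, 121, 118, 116, 121, 122, 120, 119, 121]
220 [110, 108, 113, 244, 254, 251, 108, 103, 104, 106, 108, 111, 109, 113, 252, 253, 195, 233, 236, 240, 237, 235, 232, 233, 238, 231, 231, 240, 240, 232, 242, 112, 116]
235 [149, 144, 147, 154, 59, 58, 68, 106, 105, 105, 105, 110, 105, 96, 149, 149, 144, 144, 240, 240, 236, 236, 236, 235, 236, 232, 230, 233, 234, 233, 239, 120, 121]
245 [149, 147, 150, 61, 57, 62, 61, 107, 108, 109, 104, 109, 111, 103, 148, 145, 149, 147, 140, 240, 236, 236, 234, 234, 233, 234, 230, 233, 232, 236, 151, 120, 119]
260 [146, 148, 139, 32, 55, 61, 61, 106, 106, 103, 107, 108, 108, 108, 35, 150, 146, 147, 146, 149, 202, 237, 239, 238, 238, 234, 238, 237, 234, 242, 119, 116, 115]
280 [151, 136, 26, 31, 55, 59, 54, 106, 104, 102, 104, 111, 104, 108, 25, 33, 147, 145, 149, 97, 72, 33, 41, 38, 40, 34, 33, 30, 31, 35, 29, 35, 43]
300 [120, 123, 126, 121, 117, 121, 125, 117, 120, 121, 120, 122, 117, 121, 120, 123, 124, 120, 121, 121, 166, 86, 73, 73, 77, 75, 71, 70, 71, 71, 66, 72, 72]
```

Run:
```python
from h import *
f=np.load("w8.npz"); p,d,W=f["p"],f["d"],f["W"]; m=dict(intrinsics=f["K"],rvec=f["r"],tvec=f["t"])
g=cv2.cvtColor(p,cv2.COLOR_RGB2GRAY).astype(float)
def fit(name,uv,z):
    P=ray(m,uv,z)*1000; c,dd=line(P); dd*=-np.sign(dd[1]); print(name,len(uv),"x at tool y",(c[0]+(284.1-c[1])*dd[0]/dd[1]).round(1),"a",np.arctan2(dd[0],-dd[1]).round(4),c.round())
def sub(v,lo,hi,rise,thr=170):
    for u in range(lo,hi):
        a,b=g[v,u],g[v,u+1]
        if (a<=thr<b) if rise else (a>thr>=b): return (u+(thr-a)/(b-a),v)
fit("stockL",[q for v in range(160,225) if (q:=sub(v,285,310,True))],.10)
fit("stockR",[q for v in range(160,212) if (q:=sub(v,342,362,False))],.10)
fit("plate back",[q for v in range(222,270) if (q:=sub(v,395,420,False))],.014)
```

```text
stockL 65 x at tool y 535.6 a 0.0848 [533. 314.]
stockR 52 x at tool y 571.7 a 0.0779 [568. 326.]
plate back 41 x at tool y 640.1 a 0.0663 [642. 254.]
```

```bash
python3 -m inch '{"hand":[1.8,1.8,1.8,1.8,1.8,1.8,1.8,1.8,1.8,1.8],"linear":[[0,0,2],[0,0,4],[0,0,6],[0,0,7.2],[0,0,7.6],[0,0,7.8],[0,0,7.9],[0,0,7.95],[0,0,8],[0,0,8]],"angular":[[0,0,0],[0,0,0.005],[0,0,0.01],[0,0,0.014],[0,0,0.014],[0,0,0.014],[0,0,0.014],[0,0,0.014],[0,0,0.014],[0,0,0.014]]}'
python3 -m inch '{"hand":[1.8,1.8,1.8,1.8,1.8,1.8,1.8,1.8,1.8,1.8],"linear":[[0,0.1,0],[0,0.2,0],[0,0.3,0],[0,0.4,0],[0,0.5,0],[0,0.55,0],[0,0.6,0],[0,0.65,0],[0,0.65,0],[0,0.65,0]],"angular":[[0,0,0],[0,0,0],[0,0,0],[0,0,0],[0,0,0],[0,0,0],[0,0,0],[0,0,0],[0,0,0],[0,0,0]]}'
python3 - <<'E'
from h import *
s=st(); print(s["ft_torque"]); p,d,m=grab("wrist"); np.savez("w9.npz",p=p,d=d,W=world(d,m),K=m["intrinsics"],r=m["rvec"],t=m["tvec"])
g=cv2.cvtColor(p,cv2.COLOR_RGB2GRAY).astype(float); W=world(d,m)
ty=s["tool_pos"][1]*1000
def fit(name,uv,z):
    uv=[q for q in uv if q]
    if len(uv)<8: print(name,len(uv)); return
    P=ray(m,uv,z)*1000; c,dd=line(P); dd*=-np.sign(dd[1]); print(name,len(uv),"x at tool y",(c[0]+(ty-c[1])*dd[0]/dd[1]).round(1),"a",np.arctan2(dd[0],-dd[1]).round(4),c.round())
def sub(v,lo,hi,rise,thr=170):
    for u in range(lo,hi):
        a,b=g[v,u],g[v,u+1]
        if (a<=thr<b) if rise else (a>thr>=b): return (u+(thr-a)/(b-a),v)
fit("stockL",[sub(v,285,325,True) for v in range(165,215)],.02)
fit("stockR",[sub(v,335,362,False) for v in range(165,190)],.02)
fit("back",[sub(v,395,450,False) for v in range(215,270)],.014)
for v in (150,170,190,210,230): 
    e=np.nonzero(np.diff((g[v]>170).astype(int)))[0]; print(v,[(int(u),*(W[v,u+1]*1000).round().astype(int).tolist()) for u in e if 250<u<450])
E
```

```text
time: 29.6
tool_pos: [0.5508, 0.2847, 0.2248]
tool_rot: [3.141, -0.0, 1.623]
ft_force: [-0.2, -0.1, -4.4]
gripper_width: 0.0223
time: 30.85
tool_pos: [0.5573, 0.2851, 0.2247]
tool_rot: [-3.142, 0.0, 1.623]
ft_force: [1.2, 0.5, -4.3]
gripper_width: 0.0221
{'time': 30.85, 'tool_pos': [0.5573, 0.2851, 0.2247], 'tool_rot': [-3.1416, 0.0, 1.6228], 'ft_force': [1.1656, 0.4799, -4.3443], 'gripper_width': 0.0221}
[ 0.05643041 -0.00673946  0.0381213 ]
stockL 50 x at tool y 542.7 a 0.0776 [540. 318.]
stockR 25 x at tool y 578.4 a 0.0612 [576. 329.]
back 22 x at tool y 650.0 a -1.084 [633. 276.]
150 [(298, 539, 344, 19), (314, 549, 345, 32), (338, 564, 346, 35), (354, 577, 345, -2)]
170 [(299, 540, 331, 22), (312, 549, 336, 60), (342, 568, 333, 20), (354, 578, 331, 0)]
190 [(299, 538, 313, -2), (312, 554, 354, 204), (342, 569, 319, 21), (354, 579, 316, -1)]
210 [(301, 542, 304, 20), (313, 551, 315, 61), (342, 570, 306, 21), (353, 580, 300, -1)]
230 [(348, 574, 294, 29), (353, 581, 284, -1)]
```

```bash
python3 -m inch '{"hand":[1.8,1.8,1.8,1.8,1.8,1.8,1.8,1.8,1.8,1.8],"linear":[[0,0,0.02],[0,0,0.04],[0,0,0.06],[0,0,0.08],[0,0,0.1],[0,0.02,0.1],[0,0.06,0.1],[0,0.1,0.1],[0,0.1,0.1],[0,0.1,0.1]],"angular":[[0,0,0],[0,0,0],[0,0,0],[0,0,0],[0,0,0],[0,0,0],[0,0,0],[0,0,0],[0,0,0],[0,0,0]]}' >/dev/null; python3 -c "
from h import *
print(st()['ft_torque'])"
python3 -m inch '{"hand":[1.8,1.8,1.8,1.8,1.8,1.8,1.8,1.8,1.8,1.8],"linear":[[0,0.01,0],[0,0.02,0],[0,0.03,0],[0,0.04,0],[0,0.05,0],[0,0.06,0],[0,0.07,0],[0,0.08,0],[0,0.08,0],[0,0.08,0]],"angular":[[0,0,0],[0,0,0],[0,0,0],[0,0,0],[0,0,0],[0,0,0],[0,0,0],[0,0,0],[0,0,0],[0,0,0]]}' >/dev/null; python3 -c "
from h import *
print(st()['ft_torque'])"
```

```text
{'time': 32.15, 'tool_pos': [0.5583, 0.2851, 0.2237], 'tool_rot': [3.1414, -0.0001, 1.6228], 'ft_force': [0.2908, 0.3785, -4.3708], 'gripper_width': 0.0221}
[ 0.01806919  0.02089047 -0.01570199]
{'time': 33.4, 'tool_pos': [0.5588, 0.2852, 0.2237], 'tool_rot': [-3.141, 0.0001, 1.6227], 'ft_force': [-4.2245, -0.0413, -1.3733], 'gripper_width': 0.0224}
[ 0.01856221  0.81277188 -0.15146982]
```

```bash
python3 -m inch '{"hand":[1.8,1.8,1.8,1.8,1.8,1.8,1.8,1.8,1.8,1.8],"linear":[[0,-0.05,0],[0,-0.05,0.03],[0,-0.05,0.06],[0,-0.05,0.09],[0,-0.05,0.12],[0,-0.05,0.12],[-0.5,-0.04,0.12],[-1.2,-0.03,0.12],[-2,-0.03,0.12],[-2,-0.03,0.12]],"angular":[[0,0,0],[0,0,0],[0,0,0],[0,0,0],[0,0,0],[0,0,0],[0,0,0],[0,0,0],[0,0,0],[0,0,0]]}' >/dev/null; python3 -c "
from h import *
print(st()['ft_torque'])
p,d,m=grab('wrist'); W=world(d,m); print('stock top z',[ (v,(W[v,303:309,2].mean()*1000).round(1)) for v in (170,190,210)])"
```

```text
{'time': 34.65, 'tool_pos': [0.5596, 0.2674, 0.2236], 'tool_rot': [3.1398, -0.0045, 1.6239], 'ft_force': [-4.3096, 4.2182, 5.4628], 'gripper_width': 0.022}
[ 0.59942954  1.14588542 -0.10425754]
stock top z [(170, np.float64(19.3)), (190, np.float64(19.4)), (210, np.float64(19.5))]
```

```bash
python3 -m inch '{"hand":[1.8,1.8,1.8,1.8,1.8,1.8,1.8,1.8,1.8,1.8],"linear":[[-0.6,0.01,-0.03],[-1.4,0.02,-0.03],[-2.2,0.03,-0.03],[-3,0.04,-0.03],[-3.8,0.05,-0.03],[-4.6,0.06,-0.03],[-5.4,0.07,-0.03],[-6.2,0.085,-0.03],[-6.8,0.095,-0.03],[-6.8,0.095,-0.03]],"angular":[[0,0,0],[0,0,0],[0,0,0],[0,0,0],[0,0,0],[0,0,0],[0,0,0],[0,0,0],[0,0,0],[0,0,0]]}' >/dev/null; python3 -c "
from h import *
print(st()['ft_torque'])
p,d,m=grab('top'); cv2.imwrite('pics/top9.png',p[...,::-1]);np.savez('t9.npz',p=p)
g=cv2.cvtColor(p,cv2.COLOR_RGB2GRAY)
print(g[158:180,285:330].tolist()[::4])"
```

```text
{'time': 35.95, 'tool_pos': [0.5643, 0.1994, 0.2236], 'tool_rot': [3.1398, -0.0039, 1.624], 'ft_force': [-4.049, 4.0423, 2.9121], 'gripper_width': 0.0224}
[ 0.79295232  1.06866042 -0.18585645]
[[77, 77, 77, 75, 76, 77, 77, 78, 77, 76, 77, 77, 78, 75, 78, 76, 77, 78, 77, 79, 78, 78, 77, 79, 78, 79, 79, 79, 79, 80, 78, 79, 79, 79, 80, 79, 78, 79, 78, 78, 77, 78, 79, 78, 77], [79, 80, 79, 79, 79, 78, 79, 78, 78, 79, 78, 77, 77, 78, 79, 78, 75, 78, 77, 77, 88, 142, 156, 75, 79, 79, 78, 79, 78, 77, 77, 79, 79, 78, 78, 79, 80, 78, 79, 79, 79, 81, 80, 78, 80], [79, 78, 78, 78, 77, 79, 79, 78, 77, 80, 78, 79, 78, 78, 79, 76, 78, 78, 108, 152, 175, 165, 84, 81, 78, 80, 81, 78, 79, 78, 78, 79, 78, 79, 80, 78, 78, 78, 80, 80, 79, 79, 79, 80, 78], [78, 78, 78, 75, 78, 79, 76, 77, 77, 77, 79, 78, 79, 77, 78, 77, 83, 131, 155, 134, 162, 136, 75, 76, 77, 78, 78, 78, 77, 78, 77, 78, 78, 77, 78, 80, 77, 80, 80, 80, 80, 79, 80, 79, 79], [78, 76, 78, 78, 76, 78, 78, 79, 77, 80, 77, 80, 78, 79, 79, 109, 152, 138, 85, 150, 172, 73, 81, 78, 77, 79, 78, 79, 77, 78, 78, 77, 77, 78, 78, 77, 77, 77, 77, 78, 77, 76, 77, 79, 78], [138, 159, 163, 182, 170, 168, 164, 166, 166, 170, 169, 175, 180, 178, 184, 167, 148, 174, 181, 161, 141, 179, 180, 179, 181, 180, 167, 123, 91, 110, 156, 153, 79, 76, 77, 76, 77, 79, 78, 78, 78, 78, 79, 78, 78]]
```

```bash
python3 -m inch '{"hand":[1.8,1.8,1.8,1.8,1.8,1.8,1.8,1.8,1.8,1.8],"linear":[[-0.2,0,0],[-0.4,0.01,0],[-0.6,0.01,0],[-0.8,0.01,0],[-0.9,0.01,0],[-1,0.01,0],[-1.1,0.02,0],[-1.2,0.02,0],[-1.2,0.02,0],[-1.2,0.02,0]],"angular":[[0,0,0],[0,0,0],[0,0,0],[0,0,0],[0,0,0],[0,0,0],[0,0,0],[0,0,0],[0,0,0],[0,0,0]]}' >/dev/null; python3 -c "
from h import *
print(st()['ft_torque'])"
for i in 1 2; do python3 -m inch '{"hand":[1.8,1.8,1.8,1.8,1.8,1.8,1.8,1.8,1.8,1.8],"linear":[[-0.03,0,0],[-0.06,0,0],[-0.09,0,0],[-0.12,0,0],[-0.15,0,0],[-0.15,0,0],[-0.15,0,0],[-0.15,0,0],[-0.15,0,0],[-0.15,0,0]],"angular":[[0,0,0],[0,0,0],[0,0,0],[0,0,0],[0,0,0],[0,0,0],[0,0,0],[0,0,0],[0,0,0],[0,0,0]]}' >/dev/null; python3 -c "
from h import *
print(st()['ft_torque'])"; done
```

```text
{'time': 37.25, 'tool_pos': [0.5649, 0.1885, 0.2237], 'tool_rot': [3.1395, -0.0052, 1.625], 'ft_force': [-5.0436, 6.055, 3.9273], 'gripper_width': 0.0225}
[ 1.13134877  1.1277589  -0.16180724]
{'time': 38.5, 'tool_pos': [0.565, 0.1871, 0.2237], 'tool_rot': [3.1395, -0.0053, 1.625], 'ft_force': [-4.6638, 7.3889, 3.4819], 'gripper_width': 0.0227}
[ 1.22247577  1.13002033 -0.17132797]
{'time': 39.75, 'tool_pos': [0.5651, 0.1856, 0.2237], 'tool_rot': [3.1394, -0.0053, 1.625], 'ft_force': [-3.5267, 6.1349, 4.2192], 'gripper_width': 0.0223}
[ 1.18577231  1.16532002 -0.12263392]
```

```bash
for i in 1 2; do python3 -m inch '{"hand":[1.8,1.8,1.8,1.8,1.8,1.8,1.8,1.8,1.8,1.8],"linear":[[-0.03,0,0],[-0.06,0,0],[-0.09,0,0],[-0.12,0,0],[-0.14,0,0],[-0.14,0,0],[-0.14,0,0],[-0.14,0,0],[-0.14,0,0],[-0.14,0,0]],"angular":[[0,0,0],[0,0,0],[0,0,0],[0,0,0],[0,0,0],[0,0,0],[0,0,0],[0,0,0],[0,0,0],[0,0,0]]}' >/dev/null; python3 -c "
from h import *
print(st()['ft_torque'])"; done
```

```text
{'time': 41.0, 'tool_pos': [0.5652, 0.1842, 0.2237], 'tool_rot': [3.1394, -0.0053, 1.625], 'ft_force': [-4.1224, 6.6665, 2.9617], 'gripper_width': 0.0224}
[ 1.28604464  1.07113447 -0.18965797]
{'time': 42.25, 'tool_pos': [0.5653, 0.1828, 0.2237], 'tool_rot': [3.1394, -0.0052, 1.625], 'ft_force': [-3.8158, 6.6327, 3.1139], 'gripper_width': 0.0221}
[ 1.15284454  1.13767503 -0.16424934]
```

```bash
for i in 1 2; do python3 -m inch '{"hand":[1.8,1.8,1.8,1.8,1.8,1.8,1.8,1.8,1.8,1.8],"linear":[[-0.02,0,0],[-0.04,0,0],[-0.06,0,0],[-0.08,0,0],[-0.1,0,0],[-0.1,0,0],[-0.1,0,0],[-0.1,0,0],[-0.1,0,0],[-0.1,0,0]],"angular":[[0,0,0],[0,0,0],[0,0,0],[0,0,0],[0,0,0],[0,0,0],[0,0,0],[0,0,0],[0,0,0],[0,0,0]]}' >/dev/null; python3 -c "
from h import *
print(st()['ft_torque'])"; done
```

```text
{'time': 43.5, 'tool_pos': [0.5654, 0.1818, 0.2237], 'tool_rot': [3.1393, -0.0052, 1.625], 'ft_force': [-3.708, 6.7423, 4.0691], 'gripper_width': 0.0222}
[ 1.16947718  1.05002155 -0.17025055]
{'time': 44.75, 'tool_pos': [0.5654, 0.1808, 0.2237], 'tool_rot': [3.1394, -0.0052, 1.625], 'ft_force': [-3.9753, 7.1379, 3.5979], 'gripper_width': 0.0225}
[ 1.24437145  1.13243823 -0.1599778 ]
```

```bash
for i in 1 2; do python3 -m inch '{"hand":[1.8,1.8,1.8,1.8,1.8,1.8,1.8,1.8,1.8,1.8],"linear":[[-0.03,0,0],[-0.06,0,0],[-0.09,0,0],[-0.11,0,0],[-0.13,0,0],[-0.13,0,0],[-0.13,0,0],[-0.13,0,0],[-0.13,0,0],[-0.13,0,0]],"angular":[[0,0,0],[0,0,0],[0,0,0],[0,0,0],[0,0,0],[0,0,0],[0,0,0],[0,0,0],[0,0,0],[0,0,0]]}' >/dev/null; python3 -c "
from h import *
print(st()['ft_torque'])"; done
python3 - <<'E'
from h import *
p,d,m=grab("top"); g=cv2.cvtColor(p,cv2.COLOR_RGB2GRAY).astype(float)
# wing far tips: rows above the plates, right-most bright stripe centroid per row
for nm,lo,hi,r in(("old",395,432,range(153,166)),("new",285,330,range(158,176))):
    L=[]
    for v in r:
        u=np.nonzero(g[v,lo:hi]>115)[0]
        if len(u) and len(u)<14: L.append((v,int(u.min()+lo),int(u.max()+lo)))
    print(nm,L)
E
```

```text
{'time': 46.0, 'tool_pos': [0.5654, 0.1801, 0.2237], 'tool_rot': [3.1391, -0.0062, 1.6255], 'ft_force': [-4.0044, 7.9971, 2.9516], 'gripper_width': 0.0224}
[ 1.47332885  1.17242395 -0.2134348 ]
{'time': 47.25, 'tool_pos': [0.5654, 0.1798, 0.2238], 'tool_rot': [3.1388, -0.0077, 1.6262], 'ft_force': [-3.6303, 9.9956, 2.7232], 'gripper_width': 0.0224}
[ 1.84768441  1.10586642 -0.15755384]
old [(153, 416, 417), (154, 416, 417), (155, 415, 416), (156, 415, 416), (157, 415, 416), (158, 414, 415), (159, 414, 415), (160, 414, 415), (161, 413, 414), (162, 413, 414), (163, 412, 414), (164, 412, 413), (165, 412, 413)]
new [(161, 312, 313), (162, 311, 312), (163, 311, 312), (164, 310, 312), (165, 309, 311), (166, 309, 311), (167, 308, 311), (168, 308, 310), (169, 308, 310), (170, 307, 309), (171, 307, 309), (172, 307, 309), (173, 306, 308), (174, 306, 308), (175, 306, 308)]
```

```bash
python3 -m inch '{"hand":[1.8,1.8,1.8,1.8,1.8,1.8,1.8,1.8,1.8,1.8],"linear":[[-0.02,0,0],[-0.04,0,0],[-0.06,0,0],[-0.08,0,0],[-0.1,0,0],[-0.12,0,0],[-0.12,0,0],[-0.12,0,0],[-0.12,0,0],[-0.12,0,0]],"angular":[[0,0,0],[0,0,0],[0,0,0],[0,0,0],[0,0,0],[0,0,0],[0,0,0],[0,0,0],[0,0,0],[0,0,0]]}' >/dev/null
python3 - <<'E'
from h import *
s=st(); print(s["ft_torque"])
p,d,m=grab("top"); g=cv2.cvtColor(p,cv2.COLOR_RGB2GRAY).astype(float); W=world(d,m)
# visible wing line: bright stripe off the plates and blade, ray cast at wing top height
for nm,lo,hi,r in(("old",395,432,range(152,168)),("new",285,330,range(160,178))):
    uv=[]
    for v in r:
        w=np.clip(g[v,lo:hi]-85,0,None); k=np.nonzero(w>30)[0]
        if len(k) and len(k)<14:
            j=k.max(); i=slice(max(j-1,0),j+2); uv.append(((np.arange(lo,hi)[i]*w[i]).sum()/w[i].sum(),v))
    for n0 in (uv[:8],uv):
        c,dd=line(ray(m,n0,.059)*1000); dd*=np.sign(dd[0]); print(nm,len(n0),"wing dir a",np.arctan2(dd[1],dd[0]).round(3),c.round(1))
E
```

```text
{'time': 48.55, 'tool_pos': [0.5653, 0.1794, 0.2238], 'tool_rot': [3.1386, -0.0091, 1.6269], 'ft_force': [-3.8986, 10.9846, 3.2076], 'gripper_width': 0.0224}
[ 2.18237246  1.282594   -0.13691425]
old 8 wing dir a -0.36 [ 711.9 -321.1]
old 16 wing dir a -0.364 [ 699.5 -316.3]
new 8 wing dir a -0.42 [689.   48.7]
new 16 wing dir a -0.365 [676.6  53.4]
```

```bash
python3 -m inch '{"hand":[1.8,1.8,1.8,1.8,1.8,5,5,5,5,5],"linear":[[-0.05,0,0],[-0.1,0,0],[-0.12,0,0],[-0.12,0,0],[-0.12,0,0],[-0.12,0,0],[-0.12,0,0],[-0.12,0,0],[-0.12,0,0],[-0.12,0,0]],"angular":[[0,0,0],[0,0,0],[0,0,0],[0,0,0],[0,0,0],[0,0,0],[0,0,0],[0,0,0],[0,0,0],[0,0,0]]}'
python3 -m inch '{"hand":[5,5,5,5,5,5,5,5,5,5],"linear":[[0,0,-1],[0,0,-3],[0,0,-6],[1,0,-11],[3,-3,-15],[5,-9,-15],[5,-15,-15],[5,-20,-15],[5,-22,-15],[5,-22,-15]],"angular":[[0,0,0],[0,0,0],[0,0,0],[0,0,0],[0,0,0],[0,0,0],[0,0,0],[0,0,0],[0,0,0],[0,0,0]]}'
python3 - <<'E'
from h import *
st(); p,d,m=grab("top"); np.savez("t10.npz",p=p,d=d); cv2.imwrite("pics/top10.png",p[...,::-1]); g=cv2.cvtColor(p,cv2.COLOR_RGB2GRAY).astype(float); W=world(d,m)
for nm,lo,hi in(("old",395,432),("new",280,335)):
    rows=[]
    for v in range(148,212):
        k=np.nonzero(g[v,lo:hi]>110)[0]
        if len(k): rows.append((v,int(k.min()+lo),int(k.max()+lo)))
    print(nm,rows[:22],"...",rows[-18:])
hsv=cv2.cvtColor(p,cv2.COLOR_RGB2HSV); b=(hsv[...,1]>110)&((hsv[...,0]<15)|(hsv[...,0]>170))&(g<120); b[:150]=0;b[230:]=0;b[:,:235]=0;b[:,440:]=0
P=ray(m,np.c_[b.nonzero()[::-1]],.06)[:,:2]*1000; print(cv2.minAreaRect(P.astype(np.float32)),np.median(W[b][:,2]))
E
```

```text
time: 49.85
tool_pos: [0.566, 0.1722, 0.2228]
tool_rot: [3.141, 0.0, 1.622]
ft_force: [0.2, -0.2, -0.9]
gripper_width: 0.05
time: 51.1
tool_pos: [0.3425, 0.2111, 0.3736]
tool_rot: [3.141, 0.0, 1.625]
ft_force: [0.1, -0.9, -0.5]
gripper_width: 0.0501
{'time': 51.1, 'tool_pos': [0.3425, 0.2111, 0.3736], 'tool_rot': [3.1406, 0.0001, 1.6247], 'ft_force': [0.1148, -0.8666, -0.5203], 'gripper_width': 0.0501}
old [(152, 416, 417), (153, 416, 417), (154, 416, 417), (155, 415, 416), (156, 415, 416), (157, 415, 416), (158, 414, 415), (159, 414, 415), (160, 413, 415), (161, 413, 414), (162, 413, 414), (163, 412, 414), (164, 412, 413), (165, 412, 413), (166, 411, 413), (167, 411, 418), (168, 404, 418), (169, 395, 418), (170, 395, 419), (171, 395, 419), (172, 395, 419), (173, 395, 419)] ... [(178, 395, 420), (179, 395, 420), (180, 395, 420), (181, 395, 420), (182, 395, 420), (183, 395, 420), (184, 395, 417), (185, 395, 406), (186, 395, 406), (187, 404, 405), (188, 404, 405), (189, 404, 405), (190, 403, 404), (191, 403, 404), (192, 403, 404), (193, 402, 403), (194, 402, 403), (195, 402, 403)]
new [(161, 312, 313), (162, 311, 312), (163, 311, 312), (164, 310, 312), (165, 309, 311), (166, 309, 311), (167, 308, 311), (168, 308, 310), (169, 308, 310), (170, 307, 309), (171, 307, 309), (172, 307, 309), (173, 306, 308), (174, 306, 308), (175, 305, 316), (176, 305, 316), (177, 294, 316), (178, 283, 316), (179, 280, 316), (180, 280, 317), (181, 280, 317), (182, 280, 317)] ... [(188, 280, 317), (189, 280, 317), (190, 280, 318), (191, 280, 318), (192, 280, 316), (193, 280, 307), (194, 280, 300), (195, 280, 300), (196, 280, 300), (197, 284, 299), (198, 285, 299), (199, 285, 299), (200, 285, 298), (201, 286, 300), (202, 287, 300), (203, 286, 300), (204, 280, 296), (205, 281, 286)]
((566.0013427734375, 193.80259704589844), (14.95799446105957, 97.9614486694336), 3.8245346546173096) 0.06086550949225894
```

Run:
```python
from h import *
m=vision.camera_model("top"); p=np.load("t10.npz")["p"]; g=cv2.cvtColor(p,cv2.COLOR_RGB2GRAY).astype(float)
for z in (.059,.045):
  for nm,hi,rr in(("old",422,[*range(153,166),*range(188,195)]),("new",316,[*range(162,174),*range(195,200)])):
    uv=[]
    for v in rr:
        for u in range(hi-4,hi-30,-1):
            if g[v,u]>112:
                a,b=g[v,u],g[v,u+1]; uv.append((u+(a-112)/(a-b),v)); break
    P=ray(m,uv,z)*1000; c,d=line(P); d*=np.sign(d[0]); r=(P[:,:2]-c)@[-d[1],d[0]]
    print(z,nm,len(uv),"dir",np.arctan2(d[1],d[0]).round(4),"res",r.round(1).tolist())
```

```text
0.059 old 20 dir -0.3727 res [0.1, -0.5, 0.4, -0.0, -0.5, 0.4, -0.3, -0.8, 0.3, -0.3, -0.9, 0.0, 0.0, 0.0, -0.4, 0.4, 0.0, -0.6, 0.3, -0.3]
0.059 new 17 dir -0.3712 res [0.4, 0.1, -0.7, 0.2, -0.5, -0.8, -0.0, -0.3, 0.4, 0.1, -0.5, 0.3, 0.5, -0.2, 0.6, 0.1, -0.4]
0.045 old 20 dir -0.3727 res [0.1, -0.5, 0.4, -0.0, -0.5, 0.4, -0.3, -0.8, 0.3, -0.3, -0.9, 0.0, 0.0, 0.0, -0.4, 0.4, 0.0, -0.6, 0.3, -0.3]
0.045 new 17 dir -0.3712 res [0.4, 0.1, -0.7, 0.2, -0.5, -0.8, -0.0, -0.3, 0.4, 0.1, -0.5, 0.3, 0.6, -0.2, 0.6, 0.1, -0.4]
```

```bash
python3 -c "
from h import *
s=st(); print(np.abs(s['joint_vel']).max()); print(ticket.finish_job())"
```

```text
{'time': 51.15, 'tool_pos': [0.3438, 0.2113, 0.3735], 'tool_rot': [3.1396, -0.0007, 1.6234], 'ft_force': [0.2158, 0.4308, 0.2444], 'gripper_width': 0.0499}
0.031810350729179065
the job is handed in; nothing more can be done
None
```

I copied the old wing's angle onto the new wing and handed the job in at 51.2 s of the 72 s allowed. No verdict is reported back.

**What I did:**
- **Old bracket:** I slid the bevel along the front edge until the blade was snug on the old wing. The edge carried about 5 N, and the forward push rose to about 13 N, which includes bench friction. I then moved the grip forward and pinched the lever shut. The gripper read 22.3 mm across rib and lever, against 24 mm nominal for locked.
- **New bracket:** I lifted the bevel 8 cm and carried it across. I then slid it along the front edge until the wing jammed against the blade and hub. I let go and drew the arm clear.

**Last checks:**
- **Wing angles:** from the top camera, the old wing stands at -0.373 rad and the new one at -0.371 rad. That is about 0.002 rad apart, against 0.035 allowed.
- **Bevel:** the rib top is 61 mm above the bench (60 nominal), so it stands flat, and its rib lines up with the bracket edge to within about 0.001 rad.
- **Disagreement:** after the pinch the bevel had turned about 0.015 rad in the grip. I turned the tool to correct this before the second contact.

**Not measured directly:**
- **Blade contact forces:** I inferred these from the wrist readings as roughly 5 N on each wing.
- **Lever:** I did not look at it again after letting go.
- **Old wing and bystanders:** the old wing shows in the same place in the top image. I did not measure the bystanders at the end, but nothing was moved near them.

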